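Tip the filler end plates gasket side up

TASK

Two white end plates with red gaskets stand on edge on the black mat: push each one over with the fingertips, gently and without pinching or lifting it, so that it falls flat on the mat beside where it stood with its red gasket facing up, ready for a seal check. Leave the plate with the blue gasket standing and everything else where it is.

Things in the scene. Friction and masses are not known exactly. Their poses are not given: they have to be found in the camera images.
- mat: black rubber drain mat, fixed, 400 x 700 mm (x, y) and 6 mm thick, yellow stripes along its two ends; origin at the centre of its underside, which is on the steel top; the plates, nozzle, sample bottle, grease jar and star knob stand on it
- red_plate_a: white end plate, red gasket on one face, upright on edge on the mat: 24 mm thick, 80 wide, 84 tall, flat foot, round top, 0.2 kg. Origin: underside centre; own z to the top, y along the width, x out of the gasket face. Ring gasket 54 mm across, 3 mm proud, its top 61 mm up; 9 mm band of its colour over the rim on the gasket side; back plain. Stands free, topples past 16 deg
- red_plate_a_center (a point): point 42 mm above the plate's foot, in the middle of its thickness
- red_plate_a_gasket (a point): centre of the gasket's outer face: 15 mm out along own x from the middle of the thickness, 34 mm above the foot
- red_plate_b: white end plate, red gasket on one face, upright on edge on the mat: 24 mm thick, 80 wide, 84 tall, flat foot, round top, 0.2 kg. Origin: underside centre; own z to the top, y along the width, x out of the gasket face. Ring gasket 54 mm across, 3 mm proud, its top 61 mm up; 9 mm band of its colour over the rim on the gasket side; back plain. Stands free, topples past 16 deg
- red_plate_b_center (a point): point 42 mm above the plate's foot, in the middle of its thickness
- red_plate_b_gasket (a point): centre of the gasket's outer face: 15 mm out along own x from the middle of the thickness, 34 mm above the foot
- blue_plate: white end plate, blue gasket on one face, upright on edge on the mat: 24 mm thick, 80 wide, 84 tall, flat foot, round top, 0.2 kg. Origin: underside centre; own z to the top, y along the width, x out of the gasket face. Ring gasket 54 mm across, 3 mm proud, its top 61 mm up; 9 mm band of its colour over the rim on the gasket side; back plain. Stands free, topples past 16 deg
- blue_plate_center (a point): point 42 mm above the plate's foot, in the middle of its thickness
- nozzle: a spare filling nozzle, turned steel, standing on its 40 mm foot, 88 mm tall; origin at the centre of its underside. A bystander
- sample_bottle: white plastic bottle with a blue cap, 44 mm diameter, 95 mm tall, standing; origin at the centre of its underside. A bystander
- grease_jar: small clear jar with an orange cap, 48 mm diameter, 45 mm tall, standing; origin at the centre of its underside. A bystander
- star_knob: yellow star-shaped clamp knob, about 50 mm across, standing on a 22 mm steel hub, 40 mm tall; origin at the centre of its underside. A bystander
- wrench: steel wrench lying on the steel top, 160 mm long; origin about its middle, on its underside. A bystander
- spray_bottle: amber bottle with a red cap, 60 mm diameter, 125 mm tall, standing on the steel top; origin at the centre of its underside. A bystander

How it is judged:
By the outcome, as a careful person would: the job done as asked, in the order asked, and still so for the second after the job is handed in, with the robot touching nothing.
It also fails if it takes over 42 s, if anything falls off the work surface, if the arm or the gripper's body presses on something with over 40 N, if the wrist force passes 120 N, or if a joint passes its speed limit or range.

ROBOT

A 6-joint arm with a two-finger parallel gripper is mounted at the origin on the work surface. World frame = base frame: x ahead of the robot, y to its left, z up, the work surface at z = 0. Lengths are in mm, angles in rad, forces in N, time in s.
With the tool pointing down it reaches from about 275 to 725 mm from the base axis. Payload 5.6 kg.
Tool frame: the origin (TCP) lies where the fingers leave the gripper's body, on its centre line; the fingertips stand 73 mm ahead of it and the grasp point (between the pads) lies 54 mm ahead of it (arm.tcp_to_grasp is the distance from the TCP to the grasp point, in mm); z points along the fingers, y is the line along which they close (so a half turn about z gives the same grasp; the last joint's range is limited). The gripper opens to 85 mm and grips with 20 to 120 N. Pads are 22 mm wide; open, the fingers measure 114 mm over their backs; the gripper's body (76 mm by 85 mm) begins 54 mm behind the grasp point. The pads swing forward as they close: fully open they stand 13 mm farther back than shut.
Start: joints at [-1, 0.255, 0.108, 0, -1.424, -0.285], TCP at [155.079, -527.678, 303.883] pointing down, gripper open.
Joint ranges: [-2.95, 2.95], [-1.21, 1.97], [-1.09, 1.5], [-2.87, 1.71], [-2.94, -0.07], [-3.05, 3.05]. Speed limits (rad/s): [2.57, 2.57, 3.14, 3.14, 3.14, 3.14].

INTERFACE

Orientations are given as [roll, pitch, yaw] about the fixed x, y, z axes, in that order (R = Rz(yaw) Ry(pitch) Rx(roll)).
In Python, from station import arm gives the robot as it stands.
- The arm moves only by the tool play_rows, never from a script. Its argument "commands" is a list of rows, each a list of 2 entries, a list of its own where there are three numbers: the shift along the world's x, y, z in cm, then the turn about the world's z in rad. A call has 1 to 12 rows; each row is the pose to reach, as a shift and turn from the pose commanded when the call began; what a row does not reach only later rows make up. A row lasts 1/8 s, in which the tool goes at most 62.5 mm and 10.7 degrees, less where a joint would pass 70% of its speed; a pose out of reach is approached as far as the arm can. A call with a gripper value outside its range is refused whole. "jaw" is the finger opening in cm, from 0 to 8.54, set as the call begins (left out, the last holds). The fingers move at their own pace and stop on an object; "force" is the grip in N (left out, the last holds). Time passes only in rows, so rows that repeat a pose let the fingers close. It gives the time, the measured TCP pose, the force, the opening and the grip force at its end, in the units of the state.
- arm.get_state(): the state, without advancing time (a new reading comes with each control period).
- arm.grab_frame(name): name is "scene" or "top"; returns a dict with "pixels" (400x640x3 uint8, blue, green, red), "z_map" (400x640 float32, mm along the optical axis (not along the pixel's ray), 0 where there is no reading), "fx", "fy", "cx", "cy" (pixels), "k1" (the pictures are not rectified: a ray, as slopes to the right and down, at radius r is drawn at 1 + k1 r^2 times it, then the intrinsics apply), "extrinsics" (4x4, takes a point from camera to world coordinates). Camera axes: x right, y up, looking along -z (the intrinsics and any distortion apply to the point x, -y, -z); pixel columns grow to the right and rows downward; lengths in mm; the calibration is good to about 2 mm. A picture is of the moment at which its call begins.
- arm.hand_in(): hands the job in; it is judged then, once.
The state is a dict: "t": time; "qpos": joint angles; "qd": joint speeds; "effort": joint torques, N m; "tool_pos": TCP position; "tcp_rot": TCP orientation; "contact_force": force on the tool from outside, world axes, zero at the start; "wrist_torque": the same for the moment, N m; "width": opening from 0.0 (shut) to 1.0 (fully open); "grasp_force": force on a finger pad.
Only numpy, scipy, OpenCV 4.12 (cv2) and the standard library are available. Lean on these libraries where they do the work, as an engineer would, in place of code of your own. Each camera call takes 0.05 s, during which the arm holds its last target. There are 200 camera calls.

## Working session

There is one attempt and no reset: what is moved stays moved. The work goes in short steps, Python scripts to look and compute and a tool call to move; the robot and the scene stay as the last step left them, time stands still between calls to the robot, and variables do not carry over. Pictures are saved under pics/ and viewed, at most 10 in all, crops included, and the job is handed in when it is done.

Besides the shell and the picture viewer there is one more tool, called by a JSON object that holds its "name" and its "arguments", one argument or row to a line. play_rows: Moves the arm, as the interface text tells. Its arguments: {"type":"object","properties":{"commands":{"type":"array"},"jaw":{"type":"number"},"force":{"type":"number"}},"required":["commands"]}

```bash
mkdir -p pics; ls; cat > h.py <<'E'
import numpy as np, cv2
from station import arm
def grab(n):
    f=arm.grab_frame(n); return f
def cloud(f):
    h,w=f["z_map"].shape
    u,v=np.meshgrid(np.arange(w),np.arange(h))
    K=np.array([[f["fx"],0,f["cx"]],[0,f["fy"],f["cy"]],[0,0,1.]])
    p=cv2.undistortPoints(np.stack([u,v],-1).reshape(-1,1,2).astype(np.float64),K,np.array([f["k1"],0,0,0,0.])).reshape(h,w,2)
    z=f["z_map"].astype(float)
    P=np.stack([p[...,0]*z,-p[...,1]*z,-z],-1)
    E=np.array(f["extrinsics"]); W=P@E[:3,:3].T+E[:3,3]; W[z==0]=np.nan
    return W
E
python3 - <<'E'
from h import *
for n in("scene","top"):
    f=grab(n); cv2.imwrite(f"pics/{n}0.png",f["pixels"]); np.savez(f"{n}0.npz",px=f["pixels"],W=cloud(f))
    print(n,f["fx"],f["k1"],np.round(f["extrinsics"],2).tolist())
print(arm.get_state())
E
```

```text
pics
scene 512.3816155640218 -0.11687985494870692 [[0.72, -0.6, 0.36, 1131.17], [0.7, 0.62, -0.36, -619.7], [-0.0, 0.51, 0.86, 1490.51], [0.0, 0.0, 0.0, 1.0]]
top 398.554167615145 -0.010143879019828855 [[-0.09, 0.97, -0.21, 336.34], [-1.0, -0.09, 0.02, 8.02], [0.0, 0.21, 0.98, 1090.77], [0.0, 0.0, 0.0, 1.0]]
{'t': 0.1, 'qpos': array([-1.00039348e+00,  2.55689710e-01,  1.07139341e-01, -4.40512047e-04,
       -1.42388736e+00, -2.84595250e-01]), 'qd': array([-0.00092658, -0.00087656,  0.00318891,  0.00140562,  0.00071207,
        0.00045087]), 'effort': array([-1.87004625e-03, -3.87601519e+01,  2.38476884e+01,  5.37801996e+00,
       -3.75918971e-03,  3.04686793e-06]), 'tool_pos': array([ 155.03487657, -527.36914576,  303.08446722]), 'tcp_rot': array([ 3.13989494e+00, -4.27230121e-05, -2.85584986e+00]), 'contact_force': array([-0.25345417,  0.0279917 , -0.1622906 ]), 'wrist_torque': array([0.03328141, 0.04276613, 0.00662717]), 'grasp_force': 0.0, 'width': 0.9983726055500773}
```

View pics/scene0.png

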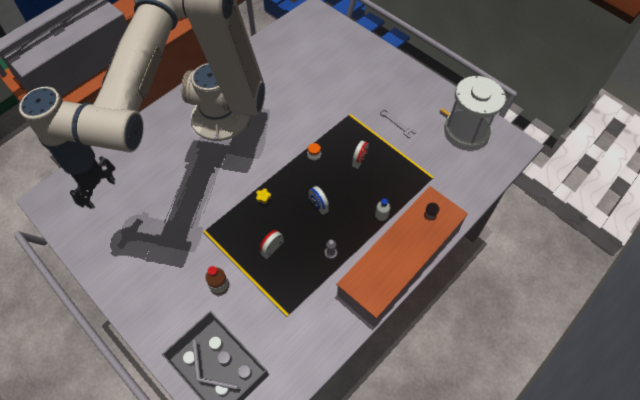

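View pics/top0.png

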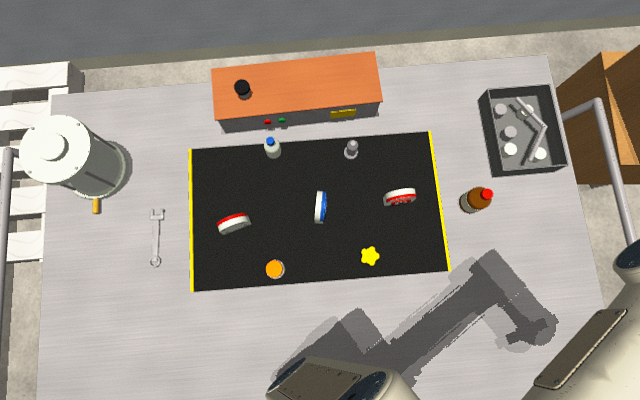

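Both views show the three plates: reds at top-view (233,223) and (400,197), blue at (320,207). I'll measure them from the depth points.

```bash
python3 - <<'E'
from h import *
C={}
for n in("scene","top"):
    d=np.load(n+"0.npz"); C[n]=(d["px"],d["W"])
boxes={"top":{"L":(205,200,260,245),"blue":(305,182,335,232),"R":(375,178,425,215),"bottle":(258,130,288,160),"nozzle":(338,132,364,162),"jar":(260,255,290,282),"knob":(355,242,385,268),"spray":(455,182,498,216)},
"scene":{"L":(345,135,375,172),"blue":(303,180,335,218),"R":(255,225,290,262),"bottle":(370,192,396,224),"nozzle":(320,232,342,262),"jar":(302,138,325,162),"knob":(252,184,275,206)}}
for o in boxes["top"]:
  P=[];B=[]
  for n in C:
    if o not in boxes[n]: continue
    a,b,c,d=boxes[n][o]; px,W=C[n]; w=W[b:d,a:c].reshape(-1,3); p=px[b:d,a:c].reshape(-1,3).astype(int)
    k=(w[:,2]>22)&(w[:,2]<150); print(o,n,k.sum(),"mean",np.round(np.median(w[k],0)),"range",np.round(np.percentile(w[k],[2,98],axis=0)).tolist())
    P.append(w[k]);B.append(p[k])
    if o in("L","R","blue"):
      w=w[k];p=p[k]
      red=(p[:,2]>1.8*p[:,1]+20) if o!="blue" else (p[:,0]>1.6*p[:,2]+20)
      m,(s1,s2),ang=cv2.minAreaRect(w[:,:2].astype(np.float32)); print("  rect",np.round(m),round(s1),round(s2),round(ang,1))
      wh=(p.min(1)>90)
      print("   colour mean",np.round(w[red].mean(0)),red.sum(),"white",np.round(w[wh].mean(0)),wh.sum())
      top=w[:,2]>65; u,s,v=np.linalg.svd((w[:,:2]-w[:,:2].mean(0)),full_matrices=False); print("   dir",np.round(v[0],3),"topcolour",np.round(w[top&red].mean(0)),"topwhite",np.round(w[top&wh].mean(0)))
cr=[cv2.resize(C["scene"][0][b:b+50,a:a+50],None,fx=5,fy=5,interpolation=2) for a,b in((335,128),(293,173),(247,218))]
cr2=[cv2.resize(C["top"][0][b:b+60,a:a+60],(250,250),interpolation=2) for a,b in((205,190),(290,178),(370,165))]
cv2.imwrite("pics/crop.png",np.vstack([np.hstack(cr),np.hstack(cr2)]))
E
```

```text
L scene 264 mean [516. 201.  72.] range [[495.0, 176.0, 26.0], [529.0, 249.0, 97.0]]
  rect [509. 218.] 30 89 17.5
   colour mean [519. 209.  77.] 60 white [507. 204.  84.] 85
   dir [ 0.166 -0.986] topcolour [519. 209.  84.] topwhite [506. 205.  85.]
L top 424 mean [506. 213.  77.] range [[488.0, 178.0, 25.0], [527.0, 251.0, 91.0]]
  rect [509. 216.] 25 79 16.8
   colour mean [517. 216.  82.] 113 white [503. 212.  69.] 288
   dir [ 0.313 -0.95 ] topcolour [516. 217.  83.] topwhite [504. 213.  82.]
blue scene 323 mean [543. -26.  72.] range [[496.0, -36.0, 25.0], [572.0, -6.0, 95.0]]
  rect [532. -19.] 31 84 78.4
   colour mean [538. -27.  77.] 77 white [543. -14.  83.] 87
   dir [ 0.997 -0.08 ] topcolour [537. -25.  83.] topwhite [541. -14.  84.]
blue top 319 mean [523. -16.  82.] range [[492.0, -32.0, 38.0], [565.0, 1.0, 92.0]]
  rect [530. -18.] 28 78 79.0
   colour mean [525. -24.  78.] 118 white [525. -11.  79.] 196
   dir [-0.98   0.201] topcolour [526. -24.  82.] topwhite [529. -12.  83.]
R scene 360 mean [ 548. -240.   71.] range [[529.0, -272.0, 24.0], [555.0, -198.0, 93.0]]
[... 562 characters left out ...]
99.  98.  70.] range [[687.0, 79.0, 25.0], [719.0, 118.0, 102.0]]
nozzle scene 151 mean [ 690. -123.   73.] range [[670.0, -134.0, 22.0], [699.0, -105.0, 98.0]]
nozzle top 169 mean [ 677. -115.   79.] range [[668.0, -131.0, 22.0], [695.0, -101.0, 96.0]]
jar scene 169 mean [386. 111.  50.] range [[361.0, 94.0, 23.0], [401.0, 135.0, 58.0]]
jar top 242 mean [380. 115.  51.] range [[361.0, 97.0, 23.0], [400.0, 136.0, 54.0]]
knob scene 143 mean [ 394. -135.   46.] range [[371.0, -156.0, 34.0], [412.0, -114.0, 53.0]]
knob top 239 mean [ 391. -132.   46.] range [[371.0, -153.0, 38.0], [412.0, -112.0, 49.0]]
spray top 582 mean [ 507. -421.   85.] range [[485.0, -448.0, 26.0], [536.0, -404.0, 126.0]]
```

View pics/crop.png

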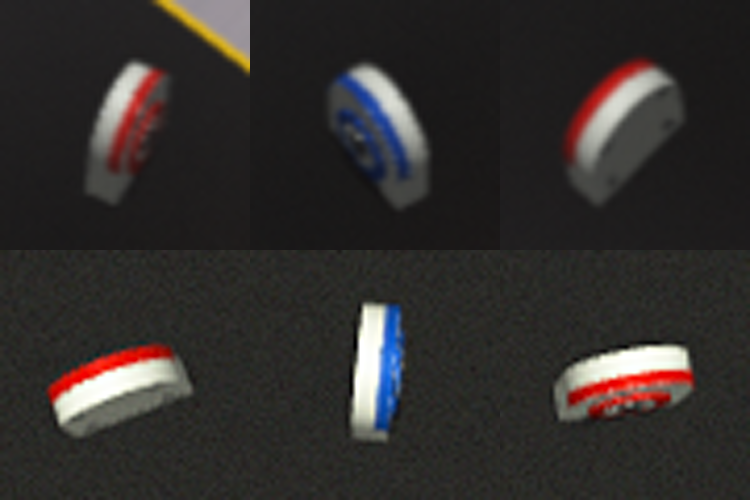

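R's gasket faces −x at about (538,−232), so it gets pushed toward +x. L's gasket faces (+0.95,+0.30) at about (509,217), so it gets pushed the opposite way. The landing areas are clear of bystanders. R goes first.

{"name": "play_rows", "arguments": {
  "commands": [
    [[4,4,0],-0.05],
    [[8,8,0],-0.1],
    [[12,12,0],-0.15],
    [[16,16,0],-0.2],
    [[20,20,0],-0.25],
    [[24,24,0],-0.25],
    [[28,27,0],-0.25],
    [[31.5,29.6,0],-0.25],
    [[31.5,29.6,-5],-0.25],
    [[31.5,29.6,-10],-0.25],
    [[31.5,29.6,-13],-0.25],
    [[31.5,29.6,-13],-0.25]
  ],
  "jaw": 0
}}

```text
t: 1.6
tool_pos: [468.5, -231.2, 171.5]
tcp_rot: [3.14, -0.006, -3.106]
contact_force: [-0.0, -0.7, 1.1]
width: -0.0
grasp_force: 0.0
```

```bash
python3 - <<'E'
from h import *
s=arm.get_state(); print({k:np.round(s[k],3) for k in("t","tool_pos","tcp_rot","contact_force","width")})
f=grab("scene"); W=cloud(f)
k=(W[...,0]>440)&(W[...,0]<515)&(abs(W[...,1]+232)<45)&(W[...,2]>30)&(W[...,2]<180)
w=W[k]; print(k.sum(), np.round(np.percentile(w,[1,10,90,99],axis=0)).tolist())
v,u=np.where(k); print(u.min(),u.max(),v.min(),v.max())
c=f["pixels"][140:300,190:390]; cv2.imwrite("pics/s1.png",cv2.resize(c,None,fx=3,fy=3))
E
```

```text
{'t': np.float64(1.6), 'tool_pos': array([ 468.509, -231.237,  171.481]), 'tcp_rot': array([ 3.14 , -0.006, -3.106]), 'contact_force': array([-0.047, -0.664,  1.093]), 'width': np.float64(-0.0)}
185 [[462.0, -276.0, 103.0], [472.0, -263.0, 119.0], [484.0, -199.0, 175.0], [487.0, -190.0, 179.0]]
243 265 201 223
```

View pics/s1.png

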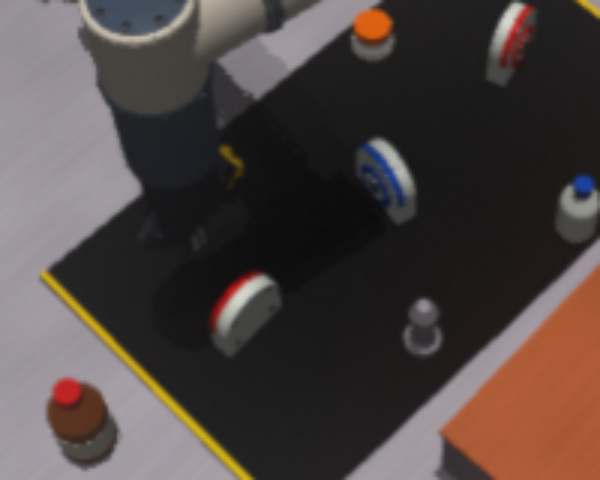

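The closed fingers hang at about crop (190,235), behind the gasket face of the R plate at (245,310). Their tips measure about 70 mm below the TCP, as expected. Next I lower them and push slowly.

{"name": "play_rows", "arguments": {
  "commands": [
    [[0,0,-3],0],
    [[1,0,-3],0],
    [[2,0,-3],0],
    [[3,0,-3],0],
    [[3.5,0,-3],0],
    [[4,0,-3],0],
    [[4.4,0,-3],0],
    [[4.8,0,-3],0],
    [[5.2,0,-3],0],
    [[5.6,0,-3],0],
    [[6,0,-3],0],
    [[6,0,-3],0]
  ]
}}

```text
t: 3.15
tool_pos: [530.4, -231.7, 143.8]
tcp_rot: [-3.142, 0.0, -3.106]
contact_force: [0.6, -0.8, -0.0]
width: -0.004
grasp_force: 0.2
```

```bash
cat > look.py <<'E'
from h import *
import sys
x0,x1,y0,y1=map(float,sys.argv[1:5])
f=grab("scene"); W=cloud(f); p=f["pixels"].astype(int)
k=(W[...,0]>x0)&(W[...,0]<x1)&(W[...,1]>y0)&(W[...,1]<y1)&(W[...,2]>12)&(W[...,2]<110)
for nm,m in(("red",(p[...,2]>1.8*p[...,1]+20)),("white",p.min(2)>70)):
    w=W[k&m]; print(nm,len(w)); 
    if len(w): print(np.round(np.percentile(w,[2,50,98],axis=0)).tolist())
E
python3 look.py 500 660 -290 -180
```

```text
red 41
[[542.0, -269.0, 63.0], [547.0, -243.0, 88.0], [553.0, -202.0, 95.0]]
white 65
[[553.0, -270.0, 51.0], [561.0, -253.0, 82.0], [568.0, -230.0, 95.0]]
```

{"name": "play_rows", "arguments": {
  "commands": [
    [[0.4,0,0],0],
    [[0.8,0,0],0],
    [[1.2,0,0],0],
    [[1.6,0,0],0],
    [[2.0,0,0],0],
    [[2.4,0,0],0],
    [[2.4,0,0],0],
    [[2.4,0,0],0],
    [[2.4,0,0],0],
    [[2.4,0,0],0]
  ]
}}

```text
t: 4.45
tool_pos: [553.9, -231.8, 143.8]
tcp_rot: [-3.142, -0.0, -3.106]
contact_force: [0.7, 0.3, 0.1]
width: -0.003
grasp_force: 0.0
```

```bash
python3 look.py 500 660 -290 -180
```

```text
red 75
[[566.0, -253.0, 28.0], [592.0, -230.0, 34.0], [611.0, -206.0, 40.0]]
white 243
[[565.0, -269.0, 22.0], [615.0, -240.0, 30.0], [636.0, -195.0, 39.0]]
```

R lies flat with its gasket up (red at z≈34). Now I lift and move to the far side of L.

{"name": "play_rows", "arguments": {
  "commands": [
    [[0,0,5],0],
    [[0,0,10],0],
    [[0,5,12],0],
    [[0,10,12],0.05],
    [[0,15,12],0.1],
    [[0,20,12],0.15],
    [[0,25,12],0.2],
    [[0,30,12],0.25],
    [[0,35,12],0.25],
    [[0.6,40,12],0.25],
    [[1.2,44,12],0.25],
    [[1.2,46.6,12],0.25]
  ]
}}

```text
t: 6.0
tool_pos: [566.0, 236.1, 263.5]
tcp_rot: [-3.142, -0.0, -2.855]
contact_force: [-0.4, -1.1, -0.4]
width: 0.001
grasp_force: 0.0
```

{"name": "play_rows", "arguments": {
  "commands": [
    [[0,0,-4],0],
    [[0,0,-8],0],
    [[0,0,-12],0],
    [[0,0,-12],0]
  ]
}}

```text
t: 6.5
tool_pos: [564.3, 233.0, 140.9]
tcp_rot: [-3.14, -0.007, -2.857]
contact_force: [-0.2, -0.8, -0.4]
width: 0.003
grasp_force: 0.0
```

```bash
python3 look.py 430 560 150 280
```

```text
red 51
[[509.0, 182.0, 41.0], [520.0, 204.0, 81.0], [528.0, 238.0, 95.0]]
white 98
[[493.0, 179.0, 57.0], [507.0, 200.0, 85.0], [518.0, 239.0, 94.0]]
```

{"name": "play_rows", "arguments": {
  "commands": [
    [[-1,-0.3,0],0],
    [[-1.9,-0.6,0],0],
    [[-2.9,-0.9,0],0],
    [[-3.3,-1,0],0],
    [[-3.8,-1.2,0],0],
    [[-4.2,-1.3,0],0],
    [[-4.6,-1.4,0],0],
    [[-5,-1.5,0],0],
    [[-5.4,-1.6,0],0],
    [[-5.7,-1.7,0],0],
    [[-6.1,-1.9,0],0],
    [[-6.5,-2,0],0]
  ]
}}

```text
t: 8.05
tool_pos: [501.1, 214.5, 144.5]
tcp_rot: [3.141, 0.001, -2.856]
contact_force: [-0.5, -0.0, 4.5]
width: 0.002
grasp_force: 2.4
```

{"name": "play_rows", "arguments": {
  "commands": [
    [[-0.4,-0.1,0],0],
    [[-0.8,-0.2,0],0],
    [[-1.0,-0.3,0],0],
    [[-1.0,-0.3,0],0],
    [[-1.0,-0.3,0],0],
    [[-1.0,-0.3,0],0]
  ]
}}

```text
t: 8.8
tool_pos: [491.1, 211.3, 143.7]
tcp_rot: [-3.141, -0.0, -2.856]
contact_force: [0.1, 0.1, 0.1]
width: 0.001
grasp_force: 0.0
```

```bash
python3 look.py 380 560 120 280
```

```text
red 66
[[381.0, 121.0, 28.0], [443.0, 186.0, 36.0], [485.0, 222.0, 56.0]]
white 188
[[398.0, 127.0, 20.0], [440.0, 183.0, 30.0], [499.0, 226.0, 38.0]]
```

Both are over. I'll retract upward and clear of everything, then check.

{"name": "play_rows", "arguments": {
  "commands": [
    [[0,0,5],0],
    [[0,0,10],0],
    [[0,0,15],0],
    [[-4,4,15],0],
    [[-8,8,15],0],
    [[-12,12,15],0],
    [[-15,15,15],0],
    [[-15,15,15],0],
    [[-15,15,15],0]
  ]
}}

```text
t: 9.98
tool_pos: [341.1, 361.3, 293.8]
tcp_rot: [-3.141, -0.0, -2.855]
contact_force: [-0.5, -0.6, 0.7]
width: 0.001
grasp_force: 0.0
```

```bash
python3 - <<'E'
from h import *
f=grab("scene"); g=grab("top")
cv2.imwrite("pics/end.png",np.hstack([cv2.resize(f["pixels"][100:300,190:440],None,fx=1.6,fy=1.6),cv2.resize(g["pixels"][110:310,180:430],None,fx=1.6,fy=1.6)]))
W=cloud(g)
for o,(a,b,c,d) in {"blue":(305,182,335,232),"bottle":(258,130,288,160),"nozzle":(338,132,364,162),"jar":(260,255,290,282),"knob":(355,242,385,268)}.items():
    w=W[b:d,a:c].reshape(-1,3); w=w[(w[:,2]>22)&(w[:,2]<150)]; print(o,np.round(np.median(w,0)))
E
```

```text
blue [523. -16.  83.]
bottle [699.  97.  70.]
nozzle [ 677. -115.   78.]
jar [380. 115.  51.]
knob [ 391. -132.   46.]
```

View pics/end.png

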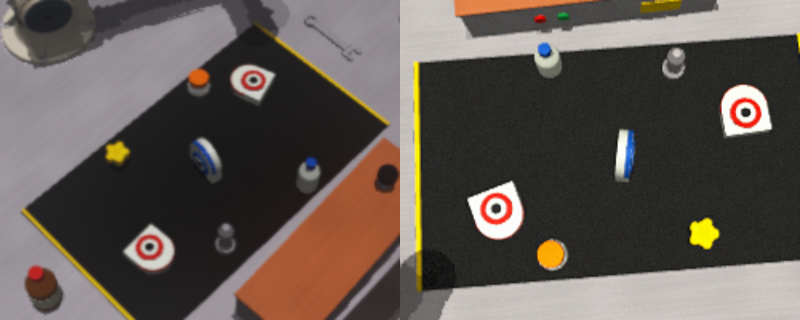

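Both red plates lie flat with gaskets up (top view at (497,209) and (746,111)). The blue plate is still standing at (625,155), and the four bystanders on the mat measure where they were.

```bash
python3 -c "
from station import arm
print(arm.hand_in())"
```

```text
the job is handed in; nothing more can be done
None
```

I pushed both red-gasket plates over; they lie flat with their gaskets facing up, the blue plate still stands, the objects on the mat are where they were, and I handed the job in after about 10 s of robot time.

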